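Put the spice jar away and latch the drawer against tremors

ROBOT

A 6-joint arm with a two-finger parallel gripper is mounted at the origin on the work surface. World frame = base frame: x ahead of the robot, y to its left, z up, the work surface at z = 0. Lengths are in m, angles in rad, forces in N, time in s.
With the tool pointing down it reaches from about 0.2 to 0.875 m from the base axis. Payload 3.4 kg.
Tool frame: the origin (TCP) lies at the very end of the fingers, on their centre line; the grasp point (between the pads) lies 19 mm behind it; z points along the fingers, y is the line along which they close (so a half turn about z gives the same grasp; the last joint's range is limited). The gripper opens to 94 mm and grips with 3 to 60 N. Pads are 16 mm wide; open, the fingers measure 119 mm over their backs; the gripper's body (75 mm by 177 mm) begins 78 mm behind the grasp point.
Start: joints at [-1.406, 0.276, 1.505, -0, 1.361, -0.121], TCP at [0.162, -0.552, 0.205] pointing down, gripper open.
Joint ranges: [-2.89, 2.89], [-0.75, 2.08], [0.22, 2.7], [-1.18, 4.32], [0.11, 2.71], [-2.7, 2.7]. Speed limits (rad/s): [2.57, 2.57, 3.14, 3.14, 3.14, 3.14].

INTERFACE

Orientations are given as a rotation vector (axis times angle).
In Python, from workcell import env gives the robot as it stands. The module is installed in compiled form; this text tells all that it offers.
- The arm moves only by the tool servo_tool, never from a script. Its argument "targets" is a list of rows, each a list of 5 numbers: the shift along the tool's x, y, z in m, then the turn about the tool's z in degrees, then the closure, from 0 (fully open) to 1 (shut). In form: [[tx, ty, tz, turn, hand], ...]. A call has 1 to 12 rows; each row shifts and turns the commanded pose from where the row before left it, along the tool's axes as they then stand; what a row does not reach is not made up. A row lasts 1/8 s, in which the tool goes at most 62.5 mm and 10.7 degrees, less where a joint would pass 70% of its speed; a pose out of reach is approached as far as the arm can. A call with a gripper value outside its range is refused whole. The fingers move at their own pace and stop on an object; "grip_force" is the grip in N (left out, the last holds). Time passes only in rows, so rows that do not move let the fingers close. It gives the time, the measured TCP pose, the force, the opening and the grip force at its end, in the units of the state.
- env.state(): the state, without advancing time (a new reading comes with each control period).
- env.read_camera(name): name is "scene" or "side" or "wrist"; returns a dict with "frame" (480x640x3 uint8, blue, green, red), "camera_matrix" (3x3 intrinsics, pixels), "D" ([k1, k2, p1, p2, k3] as OpenCV has them; the pictures are not rectified), "world_to_cam" (4x4, takes a point from world to camera coordinates). Camera axes: x right, y up, looking along -z (the intrinsics and any distortion apply to the point x, -y, -z); pixel columns grow to the right and rows downward; lengths in m; the calibration is good to about 2 mm. A picture is of the moment at which its call begins. There is no depth.
- env.close_job(): hands the job in; it is judged then, once.
The state is a dict: "time": time; "joint_pos": joint angles; "joint_velocities": joint speeds; "effort": joint torques, N m; "ee_pos": TCP position; "ee_rot": TCP orientation; "ft_force": force on the tool from outside, world axes, zero at the start; "torque": the same for the moment, N m; "width": finger opening in m; "grip_force": force on a finger pad.
Only numpy, scipy, OpenCV 4.12 (cv2) and the standard library are available. Lean on these libraries where they do the work, as an engineer would, in place of code of your own. Each camera call takes 0.05 s, during which the arm holds its last target. There are 200 camera calls.

TASK

Stand the tall amber jar upright in the pulled-out drawer of the little wooden spice cabinet and push the drawer fully shut. Then swing the lever on top of the cabinet round to the front, up over its ramp, until it drops fully home in the notch of the keeper on the drawer, and let go. Leave the other things on the counter where they are.

Things in the scene. Friction and masses are not known exactly. Their poses are not given: they have to be found in the camera images.
- tall_jar: The jar to put away: upright amber glass cylinder, 58 mm in diameter (64 mm over its thin wire clips at x = +-32), 100 mm high, clip-on lid on top, about 0.3 kg, loose. Plain glass wall up to 78 mm, lid disc 56 mm in diameter from 86 to 100 mm. Origin at the centre of its underside, z up its axis.
- cabinet: Small brown wooden spice cabinet fixed on the counter, 200 mm deep (x), 220 mm wide (y), top at 128 mm. Origin at the centre of its underside; its front is the plane x = -100 mm in its own frame, facing roughly to the robot; its z is up.
- drawer (a joint): How far the drawer is pulled out of the cabinet's front, m along the cabinet's -x: 0 = fully shut, 0.135 = fully out. Starts 0.12 to 0.135 out, slides stiffly (about 4 N), stays where left. Pale tray: floor 10 mm above the counter, side walls 35 mm high, 168 mm clear width. Brown front panel: 15 mm thick, 220 mm wide, top edge 128 mm above the counter.
- panel_face (a point): On the outer face of the drawer's front panel, 100 mm above the counter, 75 mm to the cabinet's +y side of the panel's middle; moves with the drawer. The panel is flat and free here: a good place to push it shut (along the cabinet's +x).
- notch (a point): Centre of the floor of the keeper's notch, 146 mm above the counter, moves with the drawer. The steel keeper stands on the middle of the panel's top edge; along the cabinet's y from here: ramp from -48 rising to a crest (154 mm above the counter) at -22 to -12 mm, notch from -12 to 12 mm, stop wall to 24 mm (165 mm high). The notch's floor juts 12 mm out from the panel's face.
- bay (a point): Centre of the free part of the drawer's tray, on its floor (10 mm above the counter), moves with the drawer; axes as the cabinet's. The panel's inner face is 60 mm to its -x side, the tray's end 84 mm to its +x side. With the drawer out, the cabinet's front begins 60 to 75 mm to its +x side. Clear height inside the cabinet above the tray's floor: 108 mm.
- handle_turn (a joint): Turn of the lever about its upright pivot, rad; it points along (-cos, -sin) in the cabinet's x, y. 0 = straight to the front, over the notch: locked. Starts at 1.15 to 1.45, clear of the drawer. With the drawer shut, turn it down to 0: it climbs the ramp from about 0.7, drops at about 0.15, the stop wall ends it at -0.06. At the front too early, it blocks the drawer.
- handle_lift (a joint): Height of the lever above its lowest position, m: 0 = down (at the start, and in the notch), about 0.007 on the crest. A spring and its weight press it down with about 7 N, 8 N at the crest; turning takes a few N at the grip. It must be free to rise and fall while turning, so push it rather than clamp it hard.
- handle_pivot (a point): On the lever's pivot axis, 144 mm above the counter when the lever is down; 50 mm behind the cabinet's front plane, in the middle of its width.
- handle_grip (a point): Middle of the lever's black upright grip plate, 127.5 mm from the pivot axis, 166 mm above the counter when down. The plate is 75 mm long along the lever, 14 mm thick, 38 mm high (147 to 185 mm above the counter). From it to the pivot runs a 16 mm wide steel arm with, beneath, a ball that rides the ramp (63 mm from the pivot) and a nose (at 90 mm, down to 132 mm).
- squat_jar: Bystander: squat amber glass jar, 84 mm in diameter, 70 mm high, loose. Origin at the centre of its underside.
- molcajete: Bystander: grey basalt mortar bowl on three feet, 150 mm in diameter, 103 mm high, loose and heavy. Origin at the centre of its underside.
- squeezer: Bystander: yellow enamelled lime squeezer lying on the counter, 230 mm long (x from -120 to 110), 72 mm wide, 57 mm high. Origin on its underside.
- pestle: Bystander: dark wooden pestle, 155 mm long along x, 38 mm thick, lying on the counter. Origin on its underside.

How it is judged:
By the outcome, as a careful person would: the job done as asked, in the order asked, and still so for the second after the job is handed in, with the robot touching nothing.
It also fails if it takes over 70 s, if anything falls off the work surface, if the arm or the gripper's body presses on something with over 40 N, if the wrist force passes 120 N, or if a joint passes its speed limit or range.

## Working session

There is one attempt and no reset: what is moved stays moved. The work goes in short steps, Python scripts to look and compute and a tool call to move; the robot and the scene stay as the last step left them, time stands still between calls to the robot, and variables do not carry over. Pictures are saved under pics/ and viewed, at most 10 in all, crops included, and the job is handed in when it is done.

Besides the shell and the picture viewer there is one more tool, called after "Call:" by a JSON object that holds its "op" and its "data". servo_tool: Moves the arm, as the interface text tells. Its arguments: {"type":"object","properties":{"targets":{"type":"array","items":{"type":"array","items":{"type":"number"}}},"grip_force":{"type":"number"}},"required":["targets"]}

```bash
mkdir -p pics; cat > h.py <<'E'
import numpy as np, cv2, json
from workcell import env
def snap(n,save=None):
    c=env.read_camera(n)
    if save: cv2.imwrite('pics/'+save,c['frame'])
    return c
def ray(c,uv):
    K=np.array(c['camera_matrix']);D=np.array(c['D'],float);T=np.array(c['world_to_cam'])
    p=cv2.undistortPoints(np.array(uv,float).reshape(-1,1,2),K,D).reshape(-1,2)
    d=np.c_[p[:,0],-p[:,1],-np.ones(len(p))]@T[:3,:3]
    o=-T[:3,:3].T@T[:3,3]
    return o,d
def onz(c,uv,z):
    o,d=ray(c,uv); return o+d*((z-o[2])/d[:,2])[:,None]
def proj(c,P):
    K=np.array(c['camera_matrix']);D=np.array(c['D'],float);T=np.array(c['world_to_cam'])
    q=np.atleast_2d(P)@T[:3,:3].T+T[:3,3]; q=q*[1,-1,-1]
    return cv2.projectPoints(q,np.zeros(3),np.zeros(3),K,D)[0].reshape(-1,2)
E
python3 - <<'E'
from h import *
for n in ('scene','side'):
    c=snap(n,n+'0.png'); np.save('pics/%s0.npy'%n,c,allow_pickle=True)
    T=c['world_to_cam'];print(n,-T[:3,:3].T@T[:3,3],c['D'])
s=env.state();print(s['ee_pos'],s['ee_rot'],s['time'],s['width'])
a=cv2.imread('pics/scene0.png')
E
```

```text
scene [ 1.08106759 -0.75613101  1.09557371] [-0.08261923  0.          0.          0.          0.        ]
side [0.07166416 0.95410944 1.31216041] [-0.07150209  0.          0.          0.          0.        ]
[ 0.16201044 -0.55118868  0.20469761] [-3.10798511e+00 -4.47173492e-01  8.13863523e-05] 0.1 0.09398000158419975
```

View pics/scene0.png

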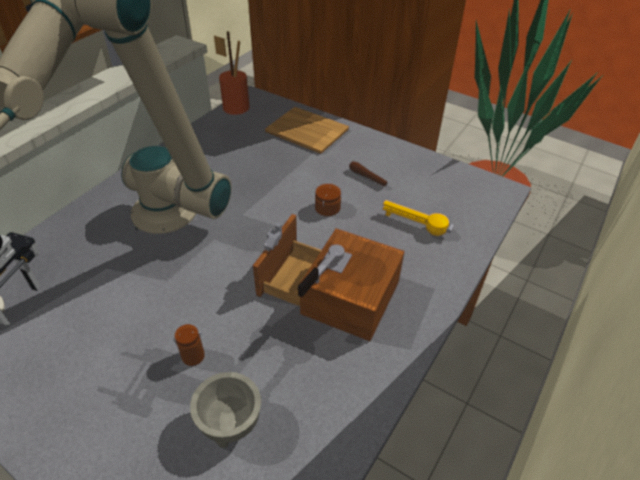

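View pics/side0.png

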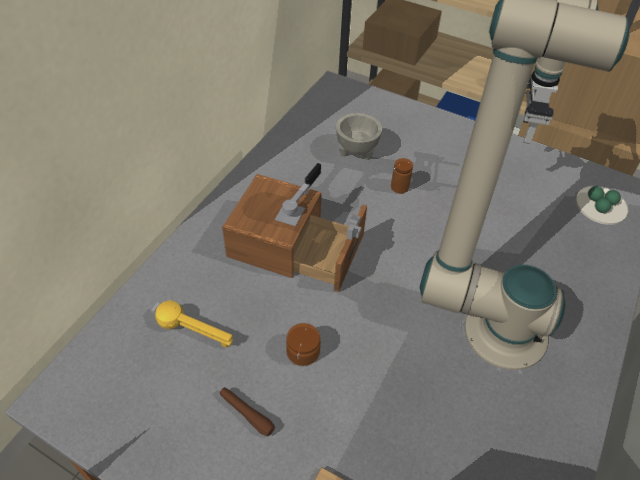

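The scene view shows the tall jar at about (189,345), the cabinet at (350,280) with its drawer open, and the lever tip at (308,283). The side view has the jar at (402,176) and the grip at (314,173). Next I'll look at close crops of the cabinet.

```bash
python3 - <<'E'
from h import *
def crop(n,x,y,w,h,s):
    a=cv2.imread(f'pics/{n}0.png')[y:y+h,x:x+w]
    a=cv2.resize(a,None,fx=s,fy=s,interpolation=cv2.INTER_CUBIC)
    for i in range(0,w,20): cv2.line(a,(i*s,0),(i*s,6),(255,255,255),1);cv2.putText(a,str(x+i),(i*s,18),0,.4,(255,255,255),1)
    for i in range(0,h,20): cv2.line(a,(0,i*s),(6,i*s),(255,255,255),1);cv2.putText(a,str(y+i),(8,i*s+4),0,.4,(255,255,255),1)
    cv2.imwrite(f'pics/{n}0c.png',a)
crop('scene',245,210,160,130,4);crop('side',215,155,160,135,4)
for n in('scene','side'):
    c=np.load(f'pics/{n}0.npy',allow_pickle=True).item();f=c['frame']
    x,y,w,h={'scene':(165,315,50,60),'side':(382,150,40,50)}[n]
    hs=cv2.cvtColor(f[y:y+h,x:x+w],cv2.COLOR_BGR2HSV)
    m=((hs[...,1]>130)&((hs[...,0]<18)|(hs[...,0]>170))).astype(np.uint8)
    m=cv2.morphologyEx(m,cv2.MORPH_OPEN,np.ones((3,3)))
    k,l,st,ce=cv2.connectedComponentsWithStats(m);i=1+st[1:,4].argmax()
    ys,xs=np.where(l==i);xs+=x;ys+=y
    print(n,xs.min(),xs.max(),ys.min(),ys.max(),xs.mean(),ys.mean(),len(xs))
    print('centroid on z=.05',onz(c,[xs.mean(),ys.mean()],.05))
E
```

```text
scene 175 203 325 364 189.17439024390245 344.17317073170733 820
centroid on z=.05 [[ 0.45435008 -0.34981406  0.05      ]]
side 392 412 159 192 401.6290909090909 175.6 550
centroid on z=.05 [[ 0.45527057 -0.34913776  0.05      ]]
```

View pics/scene0c.png

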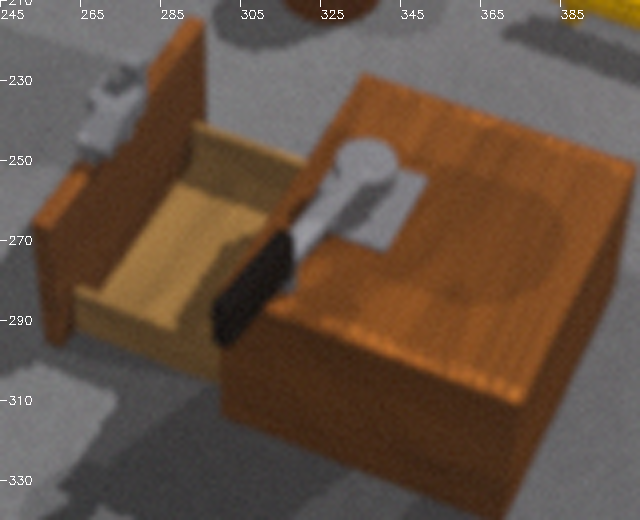

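View pics/side0c.png

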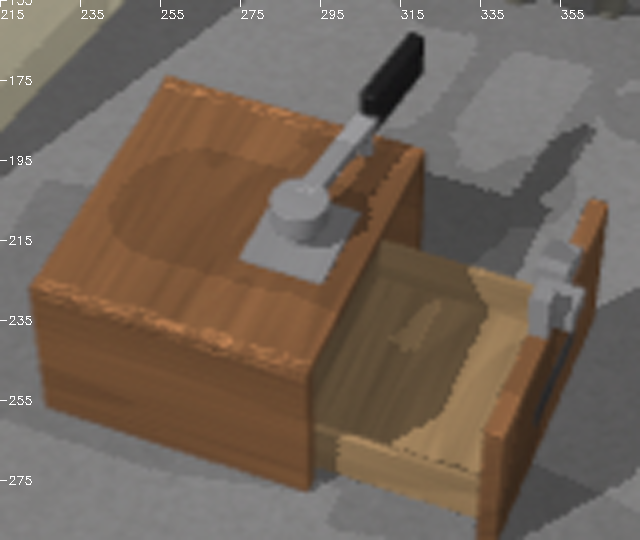

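The crops give the cabinet top corners, in scene (336,228), (403,252), (375,311) and in side (256,174), (223,227), (292,247), (321,193). I'll use these to work out its pose.

```bash
python3 - <<'E'
from h import *
C={n:np.load(f'pics/{n}0.npy',allow_pickle=True).item() for n in('scene','side')}
f=lambda n,pts,z:onz(C[n],np.array(pts,float)/4+([245,210] if n=='scene' else [215,155]),z)
a=f('scene',[(365,72),(632,170),(522,403)],.128); print('scene BL? ',a.round(4))
b=f('side',[(33,287),(165,76),(424,152),(308,370)],.128);print('side',b.round(4))
print([np.linalg.norm(b[i]-b[(i+1)%4]).round(4) for i in range(4)],[np.linalg.norm(a[i]-a[i+1]).round(4) for i in (0,1)])
print('panel scene far outer/inner, near outer/inner',f('scene',[(190,18),(205,25),(35,225),(57,232)],.128).round(4))
print('panel side far inner/outer near',f('side',[(590,200),(607,203),(483,432),(503,440)],.128).round(4))
print('grip top ends scene',f('scene',[(290,232),(214,303)],.185).round(4))
print('grip top ends side',f('side',[(416,33),(364,98)],.185).round(4))
print('pivot disc scene/side at .152',f('scene',[(366,157)],.155),f('side',[(300,203)],.155))
E
```

```text
scene BL?  [[ 0.5742  0.1225  0.128 ]
 [ 0.7687  0.1421  0.128 ]
 [ 0.8009 -0.0652  0.128 ]]
side [[ 0.7629  0.1528  0.128 ]
 [ 0.797  -0.0614  0.128 ]
 [ 0.5992 -0.0883  0.128 ]
 [ 0.5693  0.1223  0.128 ]]
[np.float64(0.2169), np.float64(0.1996), np.float64(0.2127), np.float64(0.196)] [np.float64(0.1955), np.float64(0.2097)]
panel scene far outer/inner, near outer/inner [[ 0.4431  0.1     0.128 ]
 [ 0.456   0.1     0.128 ]
 [ 0.4749 -0.1148  0.128 ]
 [ 0.4902 -0.1116  0.128 ]]
panel side far inner/outer near [[ 0.4783 -0.1055  0.128 ]
 [ 0.4669 -0.1089  0.128 ]
 [ 0.4481  0.1103  0.128 ]
 [ 0.4342  0.1097  0.128 ]]
grip top ends scene [[ 0.6403 -0.0717  0.185 ]
 [ 0.6342 -0.1422  0.185 ]]
grip top ends side [[ 0.6346 -0.1377  0.185 ]
 [ 0.6338 -0.0627  0.185 ]]
pivot disc scene/side at .152 [[0.63056856 0.03161956 0.155     ]] [[0.63590701 0.01948709 0.155     ]]
```

Call:
{"op": "servo_tool", "data": {"targets": [[0.048,-0.016,0,0,0],[0.048,-0.016,0,0,0],[0.048,-0.016,0,0,0],[0.048,-0.016,0,0,0],[0.048,-0.016,0,0,0],[0.048,-0.016,0,0,0],[0.05,-0.015,0,0,0],[0,0,0,0,0]]}}

```text
time: 1.1
ee_pos: [0.4574, -0.3476, 0.2049]
ee_rot: [-3.107, -0.455, -0.001]
ft_force: [-0.4, 0.3, 0.5]
width: 0.094
grip_force: 0.0
```

```bash
python3 - <<'E'
from h import *
from scipy.spatial.transform import Rotation as R
s=env.state();print(s['time'],s['ee_pos'],R.from_rotvec(s['ee_rot']).as_matrix().round(4).tolist(),s['ft_force'])
c=snap('wrist','w1.png');T=c['world_to_cam'];print(-T[:3,:3].T@T[:3,3])
print(proj(c,[[.455,-.3495,.1],[.455,-.3495,0]]))
C=np.load('pics/scene0.npy',allow_pickle=True).item();print(onz(C,[[226,393]],.103))
C=np.load('pics/side0.npy',allow_pickle=True).item();print(onz(C,[[359,130]],.103))
E
```

```text
1.1 [ 0.45743261 -0.34760101  0.20486511] [[0.9581, 0.2865, 0.0002], [0.2865, -0.9581, 0.0012], [0.0006, -0.0011, -1.0]] [-0.35364258  0.31797789  0.50643672]
[ 0.53895292 -0.32283826  0.38406438]
[[315.41971824 243.07937675]
 [315.00827218 217.03986272]]
[[ 0.63612786 -0.41695755  0.103     ]]
[[ 0.64081819 -0.41858781  0.103     ]]
```

View pics/w1.png

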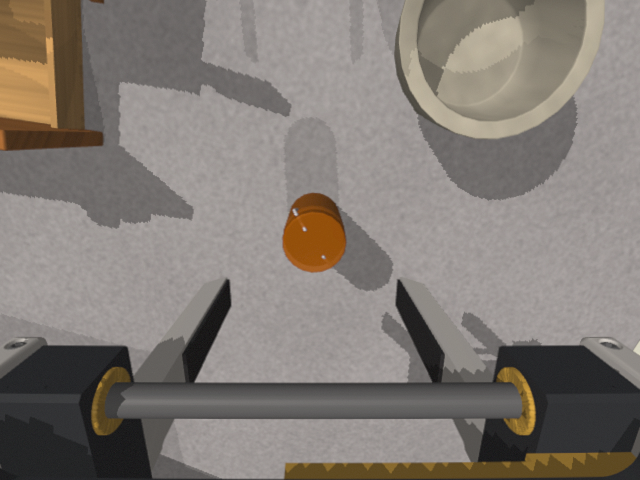

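The wrist view shows the lid centred at about (314,240), within 2 mm of where I predicted. The clips lie at about (297,215) and (323,257), roughly 55° away from where the fingers touch. The way is clear, so I'll descend and grip.

Call:
{"op": "servo_tool", "data": {"targets": [[0,0,0.05,0,0],[0,0,0.05,0,0],[0,0,0.04,0,0],[0,0,0.02,0,0],[0,0,0,0,0],[0,0,0,0,1],[0,0,0,0,1],[0,0,0,0,1],[0,0,0,0,1]], "grip_force": 20}}

```text
time: 2.28
ee_pos: [0.4551, -0.3496, 0.046]
ee_rot: [-3.109, -0.447, -0.0]
ft_force: [-1.3, 3.9, 1.8]
width: 0.0575
grip_force: 1.5
```

Call:
{"op": "servo_tool", "data": {"targets": [[0,0,0,0,1],[0,0,0,0,1],[0,0,-0.02,0,1],[0,0,-0.05,0,1],[0,0,-0.05,0,1],[0,0,-0.05,0,1],[0,0,0,0,1]]}}

```text
time: 3.15
ee_pos: [0.457, -0.3519, 0.2187]
ee_rot: [3.103, 0.447, 0.008]
ft_force: [-0.5, 0.4, -4.3]
width: 0.0573
grip_force: 20.0
```

Call:
{"op": "servo_tool", "data": {"targets": [[0,0,0,8.4,1],[0.017,-0.049,0,0,1],[0.017,-0.049,0,0,1],[0.017,-0.049,0,0,1],[0.017,-0.049,0,0,1],[0.017,-0.049,0,0,1],[0.017,-0.05,0,0,1],[0.018,-0.05,0,0,1],[0,0,0,0,1],[0,0,0,0,1]]}}

```text
time: 4.4
ee_pos: [0.5248, 0.0083, 0.2131]
ee_rot: [3.134, 0.22, -0.007]
ft_force: [-0.2, -0.4, -3.4]
width: 0.057
grip_force: 20.0
```

```bash
python3 - <<'E'
from h import *
from scipy.spatial.transform import Rotation as R
s=env.state();m=R.from_rotvec(s['ee_rot']).as_matrix();print(s['time'],s['ee_pos'],np.degrees(np.arctan2(m[1,0],m[0,0])),m[:,2])
c=snap('wrist','w2.png');np.save('pics/w2.npy',c,allow_pickle=True)
E
```

```text
4.4 [0.52477278 0.00831394 0.21310315] 8.034610693373184 [-4.30379621e-03 -6.39415713e-04 -9.99990534e-01]
```

View pics/w2.png

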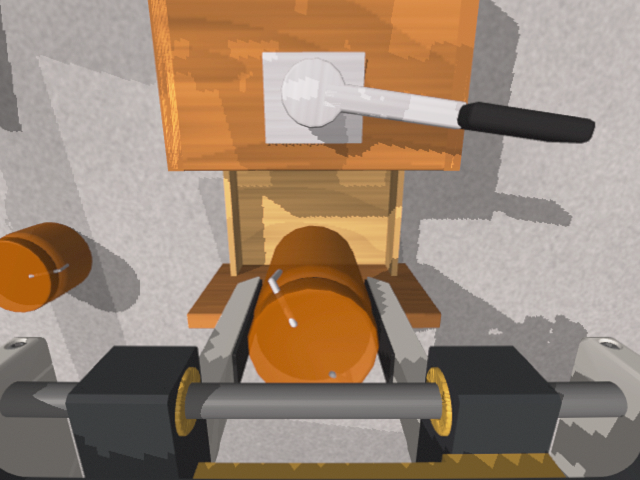

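The wrist view has the cabinet front edge at row 169 from (168,170) to (462,168), the panel's inner top edge at row ~312 and its ends at x = 190 and 440. The yaw matches.

```bash
python3 - <<'E'
from h import *
c=np.load('pics/w2.npy',allow_pickle=True).item()
P=onz(c,[(168,170),(464,168),(190,312),(440,312),(190,327),(440,327)],.128)
print(P.round(4)); fm=P[:2].mean(0);pm=P[2:4].mean(0)
print('front mid',fm,'yaw',np.degrees(np.arctan2(-(P[0]-P[1])[0],(P[0]-P[1])[1])),'width',np.linalg.norm(P[0]-P[1]),'panel mid',pm,np.linalg.norm(P[2]-P[3]),'open',np.linalg.norm(fm-pm))
print('piv',onz(c,[[314,92]],.16),'grip ends top',onz(c,[[463,112],[594,128]],.185))
f=c['frame']; hs=cv2.cvtColor(f,cv2.COLOR_BGR2HSV)
m=((hs[...,2]<60)).astype(np.uint8);m[:90]=0;m[150:]=0;m[:,:455]=0;m[:,605:]=0
k,l,st,ce=cv2.connectedComponentsWithStats(m);i=1+st[1:,4].argmax();print(st[i],ce[i],onz(c,[ce[i]],.175))
E
```

```text
[[ 0.5693  0.1259  0.128 ]
 [ 0.6019 -0.0947  0.128 ]
 [ 0.4514  0.1051  0.128 ]
 [ 0.4814 -0.1065  0.128 ]
 [ 0.4368  0.1046  0.128 ]
 [ 0.4672 -0.1102  0.128 ]]
front mid [0.58556706 0.01559564 0.128     ] yaw 8.408250503339314 width 0.22291708986064118 panel mid [ 0.46640096 -0.00073395  0.128     ] 0.21372000899600166 open 0.12027973721554121
piv [[0.63491286 0.02404322 0.16      ]] grip ends top [[ 0.63375094 -0.06095083  0.185     ]
 [ 0.63632993 -0.138111    0.185     ]]
[ 458  102  136   41 3586] [524.14166202 123.04406023] [[ 0.63415758 -0.1028776   0.175     ]]
```

Call:
{"op": "servo_tool", "data": {"targets": [[0.001,0,0.045,0,1],[0,0,0.045,0,1],[0,0,0.035,0,1],[0,0,0.02,0,1],[0,0,0.006,0,1],[0,0,0,0,1],[0,0,0,0,1]]}}

```text
time: 5.32
ee_pos: [0.528, 0.008, 0.0655]
ee_rot: [3.134, 0.217, 0.003]
ft_force: [0.1, 0.3, -4.2]
width: 0.0567
grip_force: 20.0
```

Call:
{"op": "servo_tool", "data": {"targets": [[0,0,0.003,0,1],[0,0,0.003,0,1],[0,0,0,0,1],[0,0,0,0,1]]}}

```text
time: 5.82
ee_pos: [0.5271, 0.0086, 0.0585]
ee_rot: [3.134, 0.219, 0.0]
ft_force: [0.1, -0.5, -3.9]
width: 0.0571
grip_force: 20.0
```

Call:
{"op": "servo_tool", "data": {"targets": [[0,0,0.002,0,1],[0,0,0.001,0,1],[0,0,0,0,1],[0,0,0,0,1]]}}

```text
time: 6.32
ee_pos: [0.5272, 0.0085, 0.056]
ee_rot: [3.134, 0.218, 0.001]
ft_force: [-2.3, 0.8, 3.8]
width: 0.0574
grip_force: 20.0
```

Call:
{"op": "servo_tool", "data": {"targets": [[0,0,0,0,0],[0,0,0,0,0],[0,0,0,0,0],[0,0,-0.03,0,0],[0,0,-0.05,0,0],[0,0,-0.05,0,0],[0,0,-0.05,0,0],[0,0,0,0,0]]}}

```text
time: 7.32
ee_pos: [0.5298, 0.0082, 0.2397]
ee_rot: [3.132, 0.218, 0.015]
ft_force: [0.5, 0.8, -0.5]
width: 0.094
grip_force: 0.0
```

```bash
python3 - <<'E'
from h import *
s=env.state();print(s['time'],s['ee_pos'])
c=snap('wrist','w3.png')
print(proj(c,[[.526,.008,.11],[.526,.008,.01]]))
f=c['frame'];hs=cv2.cvtColor(f,cv2.COLOR_BGR2HSV)
E
```

```text
7.325 [0.52983231 0.00823014 0.23972495]
[[313.32096826 237.1440725 ]
 [313.12114394 214.66834073]]
```

View pics/w3.png

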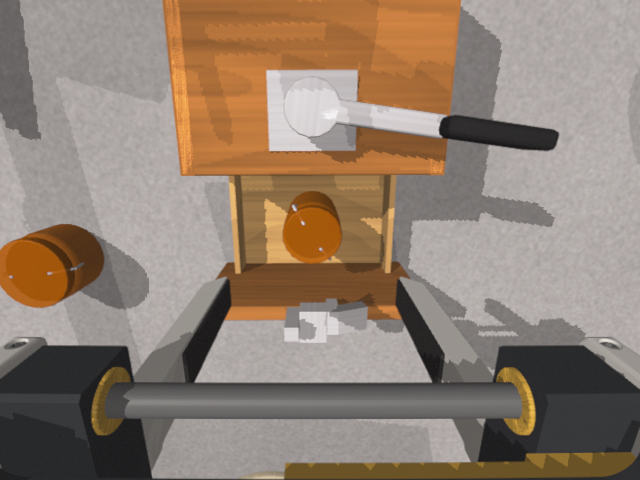

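The jar stands upright in the bay, with the lid at (312,235) against an expected (313,237). Next I'll go round to the front, fingers closed, to push the panel.

Call:
{"op": "servo_tool", "data": {"targets": [[-0.043,-0.025,0,0,1],[-0.043,-0.025,0,0,1],[-0.042,-0.025,0,0,1],[0,0,0.05,0,1],[0,0,0.05,0,1],[0,0,0.048,0,1],[0,0,0,0,1],[0,0,0,0,1]]}}

```text
time: 8.38
ee_pos: [0.3904, 0.065, 0.0879]
ee_rot: [3.134, 0.218, 0.0]
ft_force: [0.2, -0.4, 0.7]
width: 0.0172
grip_force: 0.0
```

Call:
{"op": "servo_tool", "data": {"targets": [[0.02,0,0,0,1],[0.015,0,0,0,1],[0.006,0,0,0,1],[0.006,0,0,0,1],[0.008,0,0,0,1],[0.008,0,0,0,1],[0.01,0,0,0,1],[0.01,0,0,0,1],[0.01,0,0,0,1]]}}

```text
time: 9.5
ee_pos: [0.4825, 0.0782, 0.0873]
ee_rot: [-3.134, -0.218, 0.001]
ft_force: [-4.6, 0.6, 0.9]
width: 0.0002
grip_force: 2.2
```

Call:
{"op": "servo_tool", "data": {"targets": [[0.01,0,0,0,1],[0.01,0,0,0,1],[0.01,0,0,0,1],[0.01,0,0,0,1],[0.008,0,0,0,1],[0.007,0,0,0,1],[0.005,0,0,0,1],[0.003,0,0,0,1],[0,0,0,0,1]]}}

```text
time: 10.62
ee_pos: [0.5451, 0.0865, 0.0875]
ee_rot: [3.133, 0.219, 0.002]
ft_force: [-2.2, 0.8, -1.5]
width: 0.0003
grip_force: 1.2
```

Call:
{"op": "servo_tool", "data": {"targets": [[0.003,0,0,0,1],[0.003,0,0,0,1],[0.002,0,0,0,1],[0,0,0,0,1]]}}

```text
time: 11.12
ee_pos: [0.5488, 0.087, 0.0876]
ee_rot: [3.133, 0.219, -0.011]
ft_force: [-10.1, -1.1, 5.9]
width: 0.0006
grip_force: 5.5
```

Call:
{"op": "servo_tool", "data": {"targets": [[0.002,0,0,0,1],[0,0,0,0,1],[0,0,0,0,1]]}}

```text
time: 11.5
ee_pos: [0.5487, 0.087, 0.0876]
ee_rot: [3.132, 0.219, -0.017]
ft_force: [-14.7, -2.7, 9.2]
width: 0.0003
grip_force: 7.4
```

The drawer is at its hard stop: the force rises and nothing moves. I'll back off, go up and turn the tool so its x axis lies along the lever.

Call:
{"op": "servo_tool", "data": {"targets": [[-0.02,0,0,0,1],[-0.02,0,0,0,1],[0,0,-0.05,0,1],[0,0,-0.05,-10.2,0.72],[0,0,-0.05,-10.2,0.72],[0,0,0,-10.2,0.72],[0,0,0,-10.2,0.72],[0,0,0,-10.2,0.72],[0,0,0,-10.2,0.72],[0,0,0,-10.2,0.72],[0,0,0,-10.2,0.72],[0,0,0,0,0.72]]}}

```text
time: 13.0
ee_pos: [0.5169, 0.0821, 0.2385]
ee_rot: [2.229, 2.207, 0.005]
ft_force: [-1.1, -0.1, 0.5]
width: 0.0263
grip_force: 0.0
```

```bash
cat > st.py <<'E'
from h import *
from scipy.spatial.transform import Rotation as R
def st():
    s=env.state();m=R.from_rotvec(s['ee_rot']).as_matrix();print(s['time'],s['ee_pos'],s['width'],'yaw',np.degrees(np.arctan2(m[1,0],m[0,0])),s['joint_pos'].round(2) if hasattr(s['joint_pos'],'round') else s['joint_pos'],'F',s['ft_force'])
    return s,m
E
python3 - <<'E'
from st import *
s,m=st();print(m.T@(np.array([.6342,-.1035,.155])-s['ee_pos']))
c=snap('side','s2.png');np.save('pics/s2.npy',c,allow_pickle=True)
a=cv2.resize(c['frame'][140:300,205:405],None,fx=3,fy=3,interpolation=cv2.INTER_CUBIC);cv2.imwrite('pics/s2c.png',a)
E
```

```text
13.0 [0.51694498 0.08211423 0.23850126] 0.02625324830586509 yaw 89.43201195540976 [ 0.03  0.18  1.56 -0.    1.4   0.04] F [-1.10735312 -0.09571143  0.4782413 ]
[-0.18439316  0.11864202  0.08424415]
```

View pics/s2c.png

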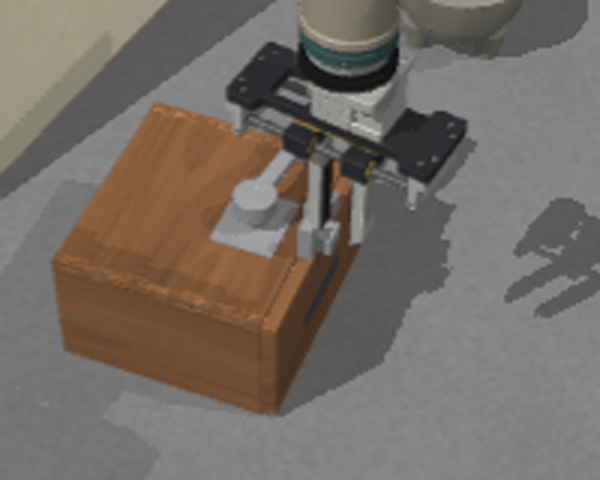

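The side view shows the drawer shut flush (seam at about (260,320)-(345,190) in the crop). Moving over the grip plate.

Call:
{"op": "servo_tool", "data": {"targets": [[-0.046,0.03,0,0,0.72],[-0.046,0.03,0,0,0.72],[-0.046,0.03,0,0,0.72],[-0.046,0.029,0,0,0.72],[0,0,0,0,0.72],[0,0,0,0,0.72],[0,0,0,0,0.72]]}}

```text
time: 13.92
ee_pos: [0.632, -0.1012, 0.2379]
ee_rot: [2.229, 2.213, 0.001]
ft_force: [-0.4, 0.1, -0.3]
width: 0.0262
grip_force: 0.0
```

```bash
python3 - <<'E'
from st import *
s,m=st();print(m.T@(np.array([.6342,-.1035,.155])-s['ee_pos']))
c=snap('wrist','w4.png');P=[[.6342,-.1035,.185]];print(proj(c,P))
E
```

```text
13.925 [ 0.63195567 -0.10121988  0.23790467] 0.02620600979974591 yaw 89.59753081823486 [-0.27  0.36  1.3   0.    1.48 -0.26] F [-0.44947813  0.14932178 -0.26769055]
[-0.00226986  0.00221104  0.08290584]
[[315.65410599 264.17966325]]
```

View pics/w4.png

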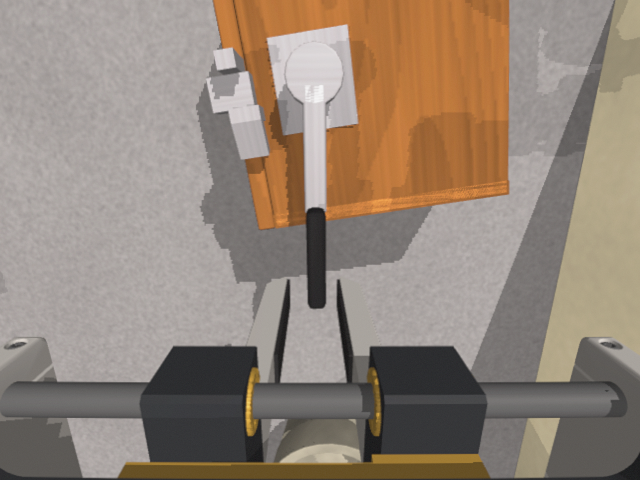

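The grip plate at column ~316 lies centred between the fingertips (290 and 338). Descending astride it.

Call:
{"op": "servo_tool", "data": {"targets": [[-0.001,0.001,0.03,0,0.72],[0,0,0.03,0,0.72],[0,0,0.022,0,0.72],[0,0,0,0,0.77],[0,0,0,0,0.77]]}}

```text
time: 14.6
ee_pos: [0.6339, -0.1029, 0.1568]
ee_rot: [2.228, 2.213, 0.002]
ft_force: [0.3, 1.2, 0.3]
width: 0.0215
grip_force: 0.0
```

Call:
{"op": "servo_tool", "data": {"targets": [[0,-0.011,0,5,0.77],[0,-0.011,0,5,0.77],[0,-0.011,0,5,0.77],[0,-0.011,0,5,0.77],[0,-0.011,0,5,0.77],[0,-0.011,0,5,0.77],[0,0,0,0,0.77]]}}

```text
time: 15.48
ee_pos: [0.57, -0.0886, 0.1572]
ee_rot: [2.724, 1.562, 0.003]
ft_force: [0.3, 0.1, -0.4]
width: 0.0217
grip_force: 0.0
```

```bash
cat >> st.py <<'E'
def piv():
    s,m=st();v=np.array([.635,.0232])-np.array(s['ee_pos'])[:2];print('r',np.linalg.norm(v),'bearing',np.degrees(np.arctan2(v[1],v[0])),'pivot in tool',(m[:2,:2].T@v))
E
python3 -c "from st import *;piv()"
```

```text
15.475 [ 0.57002302 -0.0885801   0.15718178] 0.02167021460314706 yaw 59.654933438566324 [-0.27  0.31  1.58 -0.    1.25  0.25] F [ 0.28476582  0.11239015 -0.36838524]
r 0.1292934643611778 bearing 59.83086537356741 pivot in tool [ 0.12929283 -0.00039724]
```

Call:
{"op": "servo_tool", "data": {"targets": [[0.0003,-0.0111,0,5,0.77],[0.0003,-0.0111,0,5,0.77],[0.0003,-0.0111,0,5,0.77],[0.0003,-0.0111,0,5,0.77],[0.0003,-0.0111,0,5,0.77],[0.0003,-0.0111,0,5,0.77],[0,0,0,0,0.77]]}}

```text
time: 16.35
ee_pos: [0.5247, -0.0433, 0.1575]
ee_rot: [3.034, 0.804, 0.007]
ft_force: [1.1, -0.8, 1.2]
width: 0.0217
grip_force: 0.6
```

```bash
python3 -c "from st import *;piv()"
```

```text
16.35 [ 0.52470938 -0.04327359  0.15748244] 0.021728838201943646 yaw 29.677496990780533 [-0.21  0.23  1.69 -0.    1.21  0.84] F [ 1.06290912 -0.78684705  1.19380241]
r 0.12877406309995365 bearing 31.07791744497076 pivot in tool [ 0.12873479 -0.00314906]
```

Call:
{"op": "servo_tool", "data": {"targets": [[0.0003,-0.009,0,4,0.77],[0.0003,-0.009,0,4,0.77],[0.0003,-0.009,0,4,0.77],[0.0003,-0.009,0,4,0.77],[0.0003,-0.009,0,3,0.77],[0.0003,-0.005,0,2,0.77],[0,0,0,0,0.77],[0,0,0,0,0.77]]}}

```text
time: 17.35
ee_pos: [0.5071, 0.0045, 0.1554]
ee_rot: [-3.133, -0.237, 0.0]
ft_force: [-0.7, 1.6, 0.4]
width: 0.0217
grip_force: 0.0
```

```bash
python3 -c "from st import *;piv()"
```

```text
17.35 [0.50713512 0.00451818 0.15544266] 0.021716952511998636 yaw 8.642723710955877 [-0.13  0.21  1.73  0.    1.21  1.29] F [-0.71145154  1.5552594   0.36931723]
r 0.1292224379290701 bearing 8.31243754066682 pivot in tool [0.12922029 0.00074491]
```

Call:
{"op": "servo_tool", "data": {"targets": [[0,-0.003,0,0,0.77],[0,-0.002,0,0,0.77],[0,0,0,0,0.77]]}}

```text
time: 17.73
ee_pos: [0.5062, 0.0096, 0.1554]
ee_rot: [3.133, 0.235, -0.0]
ft_force: [-0.3, 0.2, -0.6]
width: 0.0214
grip_force: 0.0
```

```bash
python3 -c "from st import *;piv()"
```

```text
17.725 [0.50616641 0.00961921 0.15543151] 0.02142591840981624 yaw 8.59230685476487 [-0.12  0.21  1.73 -0.    1.2   1.3 ] F [-0.26326541  0.19359089 -0.58451661]
r 0.12954741202542278 bearing 6.01752085478726 pivot in tool [0.12941663 0.00581971]
```

Call:
{"op": "servo_tool", "data": {"targets": [[0,0.003,0,0,0.6],[0,0,0,0,0.5],[0,0,0,0,0.5],[0,0,-0.03,0,0.5],[0,0,-0.05,0,0.5],[0,0,-0.05,0,0.5],[0,0,0,0,0.5],[0,0,0,0,0.5]]}}

```text
time: 18.73
ee_pos: [0.5062, 0.0066, 0.2849]
ee_rot: [-3.133, -0.235, 0.001]
ft_force: [0.9, -0.7, -1.2]
width: 0.0473
grip_force: 0.0
```

```bash
python3 - <<'E'
from st import *
piv()
c=snap('wrist','w5.png');np.save('pics/w5.npy',c,allow_pickle=True)
ex=np.array([.9897,.143,0]);ey=np.array([-.143,.9897,0]);p=np.array([.635,.0232,0])
for t in(-.06,0,.06,.15):print(t,proj(c,[p-.165*(np.cos(t)*ex+np.sin(t)*ey)+[0,0,.185],p-.09*(np.cos(t)*ex+np.sin(t)*ey)+[0,0,.185]]).round(1).tolist())
E
```

```text
18.725 [0.50619908 0.00660437 0.28486357] 0.04733767510650217 yaw 8.576189724962186 [-0.12  0.14  1.5  -0.    1.51  1.3 ] F [ 0.86091007 -0.7404475  -1.19045849]
r 0.129865668486257 bearing 7.341947198689058 pivot in tool [0.12983549 0.00279728]
-0.06 [[304.7, 279.4], [310.2, 194.0]]
0 [[316.1, 279.8], [316.9, 194.3]]
0.06 [[327.4, 279.5], [323.5, 194.1]]
0.15 [[344.4, 278.0], [333.5, 193.1]]
```

View pics/w5.png

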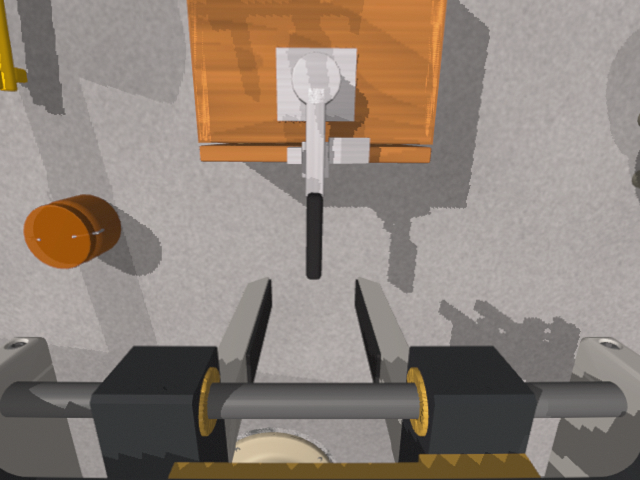

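The wrist view shows the lever straight over the keeper, tip at (314,279), which means t ≈ -0.01. The panel sits at rows 147-163. I'll check the shut gap and the lever height in numbers.

```bash
python3 - <<'E'
from st import *
c=np.load('pics/w5.npy',allow_pickle=True).item();f=c['frame']
ex=np.array([.9897,.143,0]);fm=np.array([.5856,.0156,.128])
for u in(215,245,275,385,405,425):
    rows=np.arange(134,170)
    d=(onz(c,[(u,r) for r in rows],.128)-fm)@ex*1000
    print(u,' '.join(f'{x:.0f}:{f[r,u].tolist()}' for r,x in zip(rows,d) if -22<x<5))
# grip: end points of black plate
m=(f.max(2)<60).astype(np.uint8);m[:180]=0;m[290:]=0;m[:,:300]=0;m[:,330:]=0
k,l,s,ce=cv2.connectedComponentsWithStats(m);i=1+s[1:,4].argmax();print(s[i],ce[i])
p=np.array([.635,.0232,0])
for z in(.185,.192):print(z,proj(c,[p-.165*ex+[0,0,z],p-.09*ex+[0,0,z]]).round(1).tolist(), 'width14 px',np.ptp(proj(c,[p-.1275*ex+[.001,-.007,z],p-.1275*ex+[-.001,.007,z]])[:,0]))
E
```

```text
215 5:[59, 116, 178] 4:[60, 118, 183] 3:[59, 115, 180] 2:[59, 114, 177] 1:[57, 112, 177] 0:[53, 98, 154] -1:[87, 107, 137] -2:[163, 164, 171] -2:[89, 98, 116] -3:[47, 78, 120] -4:[57, 113, 178] -5:[61, 120, 191] -6:[61, 121, 191] -7:[62, 122, 193] -8:[64, 126, 197] -9:[65, 126, 196] -10:[66, 126, 199] -11:[64, 126, 200] -12:[64, 127, 199] -12:[65, 128, 199] -13:[64, 127, 199] -14:[63, 125, 198] -15:[66, 128, 201] -16:[68, 128, 202] -17:[56, 108, 172] -18:[86, 109, 141] -19:[162, 164, 169] -20:[162, 165, 168] -21:[160, 161, 166] -22:[159, 161, 166]
245 5:[59, 116, 183] 4:[62, 122, 190] 3:[60, 119, 187] 2:[61, 118, 184] 1:[60, 116, 183] 0:[54, 104, 164] -1:[46, 85, 132] -1:[38, 63, 88] -2:[32, 53, 79] -3:[36, 66, 100] -4:[58, 112, 174] -5:[60, 118, 186] -6:[61, 119, 191] -7:[61, 121, 191] -8:[58, 121, 192] -9:[63, 124, 196] -10:[65, 124, 197] -11:[63, 126, 199] -11:[64, 125, 200] -12:[66, 126, 199] -13:[64, 127, 199] -14:[66, 127, 199] -15:[65, 126, 198] -16:[65, 124, 196] -17:[57, 113, 178] -18:[64, 96, 143] -19:[121, 122, 126] -20:[148, 149, 153] -21:[149, 153, 157] -22:[166, 169, 17
[... 1655 characters left out ...]
, 123, 196] 2:[62, 124, 194] 1:[61, 120, 188] 1:[58, 113, 178] -0:[58, 112, 173] -1:[85, 112, 149] -2:[111, 114, 120] -3:[96, 102, 112] -4:[61, 97, 149] -5:[59, 110, 175] -6:[60, 116, 184] -7:[60, 119, 186] -8:[64, 120, 188] -9:[62, 119, 188] -9:[63, 120, 190] -10:[61, 119, 189] -11:[62, 120, 188] -12:[59, 116, 186] -13:[62, 119, 187] -14:[61, 119, 186] -15:[61, 118, 187] -16:[62, 117, 187] -17:[58, 114, 182] -18:[54, 98, 151] -19:[96, 101, 113] -20:[116, 119, 121] -21:[114, 116, 121] -22:[113, 114, 118]
[ 307  193   16   86 1245] [313.90120482 234.67228916]
0.185 [[316.1, 279.8], [316.9, 194.3]] width14 px 16.79819259822648
0.192 [[316.1, 283.0], [316.9, 195.7]] width14 px 17.19397776007031
```

The panel's inner face is about 3 mm off the cabinet front, and the counter shows through. So the drawer may not be fully shut, even though it resisted 15 N. I'll press it again with the tool turned 90°, which keeps the gripper body clear of the lever.

Call:
{"op": "servo_tool", "data": {"targets": [[0,0,0,-10,1],[0,0,0,-10,1],[0,0,0,-10,1],[0,0,0,-10,1],[0,0,0,-10,1],[0,0,0,-10,1],[0,0,0,-10,1],[0,0,0,-10,1],[0,0,0,-10,1],[0.037,0.008,0,0,1],[0.036,0.007,0,0,1],[0,0,0,0,1]]}}

```text
time: 20.27
ee_pos: [0.5096, 0.0827, 0.2836]
ee_rot: [-2.043, -2.382, 0.003]
ft_force: [-0.6, -0.3, -0.5]
width: 0.0005
grip_force: 0.0
```

Call:
{"op": "servo_tool", "data": {"targets": [[0,0,0.05,0,1],[0,0,0.05,0,1],[0,0,0.05,0,1],[0,0,0.042,0,1],[0,0,0,0,1],[0,0,0,0,1]]}}

```text
time: 21.02
ee_pos: [0.5115, 0.0804, 0.0943]
ee_rot: [2.049, 2.38, 0.001]
ft_force: [-0.4, -0.0, 0.4]
width: 0.0003
grip_force: 0.0
```

```bash
python3 - <<'E'
from st import *
s,m=st();ex=np.array([.9897,.143]);print('ahead of front plane (mm)',(np.array(s['ee_pos'][:2])-[.5856,.0156])@ex*1000)
E
```

```text
21.025 [0.51148694 0.08041711 0.09432146] 0.0002501500821549001 yaw 98.54871073067284 [ 0.02  0.28  1.8  -0.    1.06 -0.13] F [-0.44448639 -0.04649563  0.38504582]
ahead of front plane (mm) -64.080848344277
```

Call:
{"op": "servo_tool", "data": {"targets": [[0,0.015,0,0,1],[0,0.01,0,0,1],[0,0.006,0,0,1],[0,0.003,0,0,1],[0,0,0,0,1]]}}

```text
time: 21.65
ee_pos: [0.5437, 0.086, 0.0933]
ee_rot: [-2.048, -2.381, 0.002]
ft_force: [-1.6, -0.1, 0.6]
width: 0.0005
grip_force: 0.8
```

```bash
cat > ah.py <<'E'
from st import *
s,m=st();ex=np.array([.9897,.143]);print('ahead of front plane (mm)',(np.array(s['ee_pos'][:2])-[.5856,.0156])@ex*1000)
E
python3 ah.py
```

```text
21.65 [0.54365171 0.08600041 0.09329444] 0.00046679087948707954 yaw 98.5849967238532 [ 0.03  0.33  1.73 -0.    1.09 -0.12] F [-1.58147682 -0.0775021   0.63365772]
ahead of front plane (mm) -31.448960984860047
```

Just touching. Pressing in small steps.

Call:
{"op": "servo_tool", "data": {"targets": [[0,0.002,0,0,1],[0,0.002,0,0,1],[0,0,0,0,1],[0,0,0,0,1]]}}

```text
time: 22.15
ee_pos: [0.546, 0.0864, 0.0932]
ee_rot: [-2.047, -2.379, 0.005]
ft_force: [-7.1, -0.9, 4.3]
width: 0.0004
grip_force: 3.2
```

```bash
python3 ah.py
```

```text
22.15 [0.54596003 0.08636434 0.09322803] 0.00043501648241338196 yaw 98.58036047815241 [ 0.03  0.33  1.72 -0.    1.09 -0.12] F [-7.13304244 -0.91263302  4.31632695]
ahead of front plane (mm) -29.11237999345488
```

Call:
{"op": "servo_tool", "data": {"targets": [[0,0.002,0,0,1],[0,0.002,0,0,1],[0,0,0,0,1],[0,0,0,0,1]]}}

```text
time: 22.65
ee_pos: [0.5458, 0.0864, 0.0933]
ee_rot: [-2.043, -2.376, 0.015]
ft_force: [-13.4, -2.3, 10.3]
width: 0.0007
grip_force: 7.0
```

```bash
python3 ah.py
```

```text
22.65 [0.54580206 0.08641853 0.0932527 ] 0.0006667570838537061 yaw 98.60213179813785 [ 0.03  0.34  1.71 -0.    1.1  -0.12] F [-13.37487822  -2.29135793  10.2591591 ]
ahead of front plane (mm) -29.260971274696825
```

Call:
{"op": "servo_tool", "data": {"targets": [[0,-0.02,0,0,1],[0,-0.03,0,0,1],[0,0,-0.05,0,1],[0,0,-0.05,0,1],[0,0,-0.05,0,1],[0,0,-0.042,9,1],[0,0,0,9,1],[0,0,0,9,1],[0,0,0,9,1],[0,0,0,9,1],[0,0,0,9,1],[0,0,0,9,1]]}}

```text
time: 24.15
ee_pos: [0.504, 0.08, 0.2856]
ee_rot: [2.993, 0.952, 0.005]
ft_force: [0.5, 0.1, -0.8]
width: 0.0004
grip_force: 0.0
```

Call:
{"op": "servo_tool", "data": {"targets": [[0,0,0,9,0.5],[0,0,0,9,0.5],[0,0,0,9,0.5],[0,0.037,0,0,0.5],[0.01,0.036,0,0,0.5],[0,0,0,0,0.5],[0,0,0,0,0.5]]}}

```text
time: 25.02
ee_pos: [0.5238, 0.0096, 0.2854]
ee_rot: [-3.132, -0.234, -0.001]
ft_force: [-0.5, 0.1, 0.4]
width: 0.0471
grip_force: 0.0
```

```bash
python3 - <<'E'
from st import *
piv();c=snap('wrist','w6.png');np.save('pics/w6.npy',c,allow_pickle=True);f=c['frame']
ex=np.array([.9897,.143,0]);ey=np.array([-.143,.9897,0]);fm=np.array([.5856,.0156,.128])
x=np.arange(-22,6,.5)/1000
for y in(-.095,-.07,.05,.07,.095):
    uv=proj(c,fm+x[:,None]*ex+y*ey).astype(np.float32)
    v=cv2.remap(f[...,2],uv[:,0].reshape(1,-1),uv[:,1].reshape(1,-1),cv2.INTER_LINEAR)[0].astype(int)
    print(y,uv[-1].round(),' '.join(f'{a*1000:.0f}:{b}' for a,b in zip(x[::2],v[::2])))
E
```

```text
25.025 [0.52378333 0.00955532 0.28539331] 0.04712286315030654 yaw 8.558458055990418 [-0.12  0.16  1.46  0.    1.52  1.31] F [-0.48943763  0.0822019   0.41944673]
r 0.11205054614514494 bearing 6.994414668779823 pivot in tool [0.11200876 0.00305841]
-0.095 [418. 156.] -22:115 -21:115 -20:117 -19:117 -18:117 -17:115 -16:120 -15:157 -14:183 -13:185 -12:186 -11:186 -10:186 -9:187 -8:188 -7:188 -6:188 -5:186 -4:186 -3:181 -2:163 -1:139 0:154 1:182 2:189 3:198 4:196 5:194
-0.07 [391. 156.] -22:117 -21:117 -20:119 -19:120 -18:120 -17:116 -16:111 -15:154 -14:180 -13:181 -12:180 -11:182 -10:183 -9:184 -8:186 -7:191 -6:199 -5:203 -4:203 -3:199 -2:186 -1:129 0:150 1:178 2:175 3:177 4:182 5:184
0.05 [265. 155.] -22:119 -21:119 -20:118 -19:119 -18:120 -17:120 -16:121 -15:159 -14:193 -13:195 -12:196 -11:198 -10:198 -9:199 -8:199 -7:196 -6:194 -5:191 -4:191 -3:188 -2:174 -1:135 0:147 1:179 2:186 3:188 4:191 5:183
0.07 [244. 155.] -22:178 -21:176 -20:175 -19:175 -18:176 -17:173 -16:147 -15:164 -14:196 -13:198 -12:196 -11:197 -10:198 -9:198 -8:199 -7:197 -6:194 -5:192 -4:191 -3:187 -2:175 -1:131 0:148 1:179 2:182 3:184 4:186 5:181
0.095 [217. 155.] -22:172 -21:172 -20:170 -19:170 -18:170 -17:169 -16:151 -15:169 -14:197 -13:198 -12:199 -11:199 -10:199 -9:199 -8:199 -7:197 -6:195 -5:193 -4:190 -3:189 -2:180 -1:121 0:143 1:176 2:177 3:179 4:181 5:175
```

The gap is closed now: panel from -15.5 to -1 mm. I'll check the lever's pose, and whether the drawer was already shut before the swing.

```bash
python3 - <<'E'
from st import *
ex=np.array([.9897,.143,0]);ey=np.array([-.143,.9897,0]);fm=np.array([.5856,.0156,.128]);p=np.array([.635,.0232,0])
n=snap('side','s3.png');o=np.load('pics/s2.npy',allow_pickle=True).item()
x=np.arange(-24,6,1.)/1000
for nm,c in(('before swing',o),('now',n)):
  for y in(.06,.08,.1):
    uv=proj(c,fm+x[:,None]*ex+y*ey).astype(np.float32)
    v=cv2.remap(c['frame'][...,2],uv[:,0].reshape(1,-1),uv[:,1].reshape(1,-1),cv2.INTER_LINEAR)[0].astype(int)
    print(nm,y,v.tolist())
c=np.load('pics/w6.npy',allow_pickle=True).item();f=c['frame']
m=(f.max(2)<60).astype(np.uint8)
q=proj(c,[p-.1275*ex+[0,0,.185]])[0].astype(int);print(q)
M=np.zeros_like(m);M[q[1]-55:q[1]+50,q[0]-25:q[0]+25]=m[q[1]-55:q[1]+50,q[0]-25:q[0]+25]
k,l,s,ce=cv2.connectedComponentsWithStats(M);i=1+s[1:,4].argmax();print(s[i],ce[i])
for z in(.185,.192):print(z,proj(c,[p-.165*ex+[0,0,z],p-.09*ex+[0,0,z]]).round(1).tolist())
for t in (-.06,.06):print(t,proj(c,[p-.1275*(np.cos(t)*ex+np.sin(t)*ey)+[0,0,.185]]))
# grip in side view: black pixels triangulated against lift
f=n['frame'];q=proj(n,[p-.1275*ex+[0,0,.166]])[0].astype(int)
m=(f.max(2)<60).astype(np.uint8);M=np.zeros_like(m);M[q[1]-22:q[1]+22,q[0]-30:q[0]+30]=m[q[1]-22:q[1]+22,q[0]-30:q[0]+30]
k,l,s,ce=cv2.connectedComponentsWithStats(M);i=1+s[1:,4].argmax();print('side',s[i],ce[i],[proj(n,[p-.1275*ex+[0,0,.166+L]])[0].round(1).tolist() for L in(0,.007)])
E
```

```text
before swing 0.06 [74, 74, 74, 74, 75, 76, 78, 85, 93, 105, 121, 137, 146, 146, 146, 145, 146, 146, 145, 144, 143, 139, 135, 131, 128, 128, 129, 133, 136, 135]
before swing 0.08 [74, 74, 75, 75, 76, 78, 80, 86, 97, 108, 122, 136, 148, 148, 147, 146, 146, 146, 145, 142, 139, 134, 128, 121, 121, 125, 131, 133, 133, 133]
before swing 0.1 [75, 75, 75, 75, 76, 77, 80, 84, 96, 110, 124, 136, 145, 149, 149, 148, 148, 147, 146, 146, 145, 142, 136, 127, 123, 127, 138, 142, 141, 141]
now 0.06 [74, 74, 75, 75, 76, 76, 78, 85, 93, 105, 122, 138, 147, 147, 146, 146, 146, 146, 145, 144, 143, 139, 135, 131, 129, 128, 130, 134, 137, 136]
now 0.08 [74, 74, 75, 76, 76, 78, 80, 86, 97, 108, 122, 136, 149, 149, 148, 147, 146, 146, 145, 143, 140, 135, 129, 121, 121, 125, 132, 134, 134, 134]
now 0.1 [75, 75, 76, 76, 76, 78, 80, 85, 96, 111, 124, 137, 146, 150, 149, 149, 148, 148, 147, 147, 146, 143, 137, 127, 123, 128, 139, 143, 142, 142]
[316 258]
[ 307  214   16   83 1168] [314.33989726 254.70205479]
0.185 [[316.4, 298.2], [317.2, 215.8]]
0.192 [[316.5, 301.8], [317.3, 217.7]]
-0.06 [[307.89429928 258.23492772]]
0.06 [[325.70930879 258.33994361]]
side [321 208  28  20 341] [334.83870968 217.6744868 ] [[334.7, 217.2], [334.8, 215.4]]
```

The drawer was fully shut before the swing, because the side profiles then and now are identical. The swing had dragged it out about 2.5 mm, and my second press closed it again. The lever sits at about -0.015 rad and fully down, and the arm is clear, so I'm handing in.

```bash
python3 -c "
from workcell import env
print(env.close_job())"
```

```text
the job is handed in; nothing more can be done
None
```

I handed the job in at about 25 s: the jar was standing upright in the bay before I shut the drawer, the drawer is fully shut, and the lever is down in the keeper's notch and released; swinging the lever pulled the drawer out about 2.5 mm, so I pressed it shut again with the lever already locked.

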